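# Mist the preparation, then hold the dead-man paddle level

### The job

Moisten the preparation by pressing the mister bottle's white cap fully down and letting it spring all the way back up. Then press the rubber pad of the stimulator's sprung paddle until the paddle is level, its top at the height of the two small posts beside it, and keep it there: finish while still holding it level, because it springs up when let go. Never push the paddle down to its stop, do not press the plunger on the other grey box, and leave everything else on the bench where it is.

Things in the scene. Friction and masses are not known exactly. Their poses are not given: they have to be found in the camera images.
- mister: Mister stand, fixed: aluminium plate 190 x 90 x 12 mm carrying a white bottle (60 mm wide, shoulder up to 140 mm above the bench) and a low glass dish with the preparation. Origin: centre of the plate's underside. x runs from dish to bottle; the bottle's axis is at x = +35 mm, the dish at x = -52 mm, a 12 mm clamp rod of 97 mm height at x = +86 mm. Its place and yaw vary; it may swap places with the two grey boxes.
- cap_top (a point): Centre of the flat top of the mister's white cap, a disc 32 mm across and 14 mm high with a thin spout over the dish; 166 mm above the bench at rest. The cap slides straight down with the pressing finger.
- cap (a joint): Travel of the mister's cap, m: 0 up at rest, 0.010 fully down (stop). Spring: 2 N to start moving, 5 N fully down.
- switch: Dead-man switch of the stimulator, fixed: grey base plate 190 x 90 x 16 mm with the hinge cheeks (66 mm high) at its +x end and two steel posts, 10 mm thick, on either side of the paddle's pad, 38 mm off its centre line. The posts' tops are 62.5 mm above the bench, the height of the pad's top when the paddle is level. Origin: centre of the plate's underside. x runs from the pad end to the hinge.
- paddle_hinge (a point): On the paddle's hinge axis, 55 mm above the bench, at x = +70 mm of the switch. Axes as those of the switch; the hinge axis is y. Fixed.
- paddle_pad (a point): Centre of the top of the paddle's round black rubber pad, 40 mm across, on the aluminium paddle (36 mm wide, 9 mm thick, its end 138 mm from the hinge). It moves with the paddle: 120 mm from the hinge along -x and 7.5 mm above the paddle's middle plane. At rest it is about 89 mm above the bench, level 62.5 mm, at the stop about 36 mm. Its z is normal to the paddle.
- paddle (a joint): Angle of the paddle, rad: 0 at rest (the pad end 0.22 rad up), 0.22 level, 0.44 at the stop; grows as the pad is pressed down. Spring, pressing the pad downwards: about 2 N to start, 5 N at level, 8 N at the stop; it returns to 0 when let go.
- marker: Event-marker box, fixed, to be left alone: grey box 140 x 90 x 45 mm with a round plunger. Origin: centre of its underside.
- plunger (a joint): Travel of the round plunger on the marker box, m: 0 at rest (top 64 mm above the bench), 0.008 fully down. Not to be pressed. It is an aluminium disc 34 mm across, at x = -20 mm of the box.
- beaker: Bystander: small glass beaker, 48 mm wide, 60 mm high. Origin: centre of its underside.
- objective: Bystander: dark steel microscope objective standing, 38 mm wide, 44 mm high. Origin: centre of its underside.
- reagent: Bystander: amber bottle, 52 mm wide, 120 mm high. Origin: centre of its underside.
- slidebox: Bystander: grey slide box 90 x 55 x 30 mm. Origin: centre of its underside.
- petri: Bystander: closed glass dish, 60 mm wide, 14 mm high. Origin: centre of its underside.
- driver: Bystander: small screwdriver lying on the bench, 150 mm long. Origin under its middle; x along it.
- tray: Bystander: empty steel tray 80 x 120 x 30 mm. Origin: centre of its underside.
Mind the look-alikes: they are no part of the job. What is shaped like the mister but green is not meant.

How it is judged:
On the way, in this order (a step that is already met when the one before it is completed fails the run):
1. the mister's cap is pressed fully down (at least 8 of 10 mm) (value of joint cap above 0.008 m), for 0.05 s.
2. the cap has sprung back up (within 2 mm) (value of joint cap below 0.002 m), for 0.1 s.
3. the paddle is held level by the robot (value of joint paddle between 0.14 and 0.3 rad and contact force between any of the fingers, the arm and paddle above 2 N), for 0.5 s.
At the end, for the whole second after the job is handed in: The robot itself still presses the paddle (more than 2 N) and holds it still and level within 0.08 rad (0.14 to 0.30 rad, about 10 mm either way at the pad); the mister's cap is up within 2 mm and the plunger is not pressed (all of step 3 and velocity of joint paddle between -0.1 and 0.1 rad/s and value of joint each of cap, plunger below 0.002 m); the arm keeps its last pose, push and grip.
It fails at once if the paddle is pushed down to its stop (beyond 0.41 rad) (value of joint paddle above 0.41 rad).
It fails at once if the marker box's plunger is pressed (3 mm) (value of joint plunger above 0.003 m).
It fails at once if one of the loose bystanders is disturbed (moved over 20 mm) (distance of any of beaker, objective, reagent, slidebox, petri, driver, tray from where it was at the start of the episode above 0.02 m).
It also fails if it takes over 42 s, if anything falls off the work surface, if the arm or the gripper's body presses on something with over 40 N, if the wrist force passes 120 N, or if a joint passes its speed limit or range.

### The arm

A 6-joint arm with a two-finger parallel gripper is mounted at the origin on the work surface. World frame = base frame: x ahead of the robot, y to its left, z up, the work surface at z = 0. Lengths are in m, angles in rad, forces in N, time in s.
With the tool pointing down it reaches from about 0.425 to 0.95 m from the base axis. Payload 3.5 kg.
Tool frame: the origin (TCP) lies midway between the tips of the shut fingers; the grasp point (between the pads) lies 19 mm behind it; x points along the fingers, y is the direction in which the jaws open and shut, and the axes are right-handed (so a half turn about x gives the same grasp; the last joint's range is limited). The gripper opens to 85 mm and grips with 20 to 120 N. Pads are 22 mm wide; open, the fingers measure 114 mm over their backs; the gripper's body (76 mm by 85 mm) begins 54 mm behind the grasp point. The pads swing forward as they close: fully open they stand 13 mm farther back than shut.
Start: joints at [-1.346, 0.286, 1.577, -0, 1.279, -0.15], TCP at [0.247, -0.628, 0.231] pointing down, gripper open.
Joint ranges: [-2.77, 2.77], [-0.9, 2.22], [0.21, 2.48], [-1.53, 4.67], [0.24, 2.81], [-2.84, 2.84]. Speed limits (rad/s): [2.79, 2.79, 3.14, 3.14, 3.14, 3.14].

### API

Orientations are given as a unit quaternion [x, y, z, w].
In Python, from plant import sensors, optics, ctrl gives the robot as it stands.
- The arm moves only by the tool arm_command, never from a script. Its argument "increments" is a list that holds one entry, the list of rows, each a list of 4 numbers: the shift along the tool's x, y, z in cm, then the turn about the tool's x in rad. A call has 1 to 20 rows; each row shifts and turns the commanded pose from where the row before left it, along the tool's axes as they then stand; what a row does not reach is not made up. A row lasts 1/8 s, in which the tool goes at most 62.5 mm and 10.7 degrees, less where a joint would pass 70% of its speed; a pose out of reach is approached as far as the arm can. A call with a gripper value outside its range is refused whole. "grip" is the finger opening in cm, from 0 to 8.54, set as the call begins (left out, the last holds). The fingers move at their own pace and stop on an object; "grip_force" is the grip in N (left out, the last holds). Time passes only in rows, so rows that do not move let the fingers close. It gives the time, the measured TCP pose, the force and the opening at its end, in the units of the state.
- sensors.get_state(): the state, without advancing time (a new reading comes with each control period).
- optics.read_camera(name): name is "side" or "top"; returns the picture (384x512x3 uint8, blue, green, red); there is no depth.
- optics.camera_model(name): a dict with "camera_matrix" (3x3 intrinsics, pixels), "world_from_camera" (4x4, takes a point from camera to world coordinates). Camera axes: x right, y up, looking along -z (the intrinsics and any distortion apply to the point x, -y, -z); pixel columns grow to the right and rows downward; lengths in m; the calibration is good to about 2 mm. A picture is of the moment at which its call begins. camera_model takes no time and is no camera call.
- ctrl.sign_off(): hands the job in, once; it reports no verdict.
Trained networks look in the newest picture that a camera, given by its name, has taken for a name from the list of things; names that differ only in an ending like _2 or _b are one class to them, and where a whole thing is asked for, a point or a joint stands for the part that bears it (a point fixed in the world has none). Each returns a list of dicts, best first, with "conf" (0 to 1); they miss things now and then, are a little off and sometimes report something else, mostly with a low value. They report only what shows in the picture. A call takes as long as a camera call. They do not tell look-alikes from the thing itself.
- optics.boxes_of(camera, query): "at" ([row, column] in pixels, amid what is visible of it).
- optics.place_of(camera, query): "at" ([row, column] in pixels: a listed point, or the origin of a listed thing).
The state is a dict: "time": time; "qpos": joint angles; "dq": joint speeds; "joint_efforts": joint torques, N m; "eef_pos": TCP position; "tcp_rot": TCP orientation; "contact_force": force on the tool from outside, world axes, zero at the start; "wrist_torque": the same for the moment, N m; "opening": opening from 0.0 (shut) to 1.0 (fully open).
Only numpy, scipy, OpenCV 4.12 (cv2) and the standard library are available. Lean on these libraries where they do the work, as an engineer would, in place of code of your own. Each camera call takes 0.05 s, during which the arm holds its last target.

## Working session

There is one attempt and no reset: what is moved stays moved. The work goes in short steps, Python scripts to look and compute and a tool call to move; the robot and the scene stay as the last step left them, time stands still between calls to the robot, and variables do not carry over. Pictures are saved under pics/ and viewed, and the job is handed in when it is done.

Besides the shell and the picture viewer there is one more tool, called after "Call:" by a JSON object that holds its "api" and its "payload", one argument or row to a line. arm_command: Moves the arm, as the interface text tells. Its arguments: {"type":"object","properties":{"increments":{"type":"array","items":{"type":"array","items":{"type":"array","items":{"type":"number"}}}},"grip":{"type":"number"},"grip_force":{"type":"number"}},"required":["increments"]}

```bash
mkdir -p pics
python3 - <<'E'
from plant import sensors, optics, ctrl
import cv2, numpy as np
for c in ["top","side"]:
    im=optics.read_camera(c); cv2.imwrite(f"pics/{c}0.png",im)
    m=optics.camera_model(c); print(c,{k:np.round(v,4).tolist() if hasattr(v,'__len__') and not isinstance(v,str) else v for k,v in m.items()})
    for q in ["mister","cap_top","switch","paddle_pad","paddle_hinge","marker"]:
        print(q,[(np.round(d["at"],1).tolist(),round(d["conf"],2)) for d in optics.place_of(c,q)][:4])
print(sensors.get_state())
E
```

```text
top {'camera_matrix': [[421.8476, 0.0, 261.6381], [0.0, 421.8476, 196.3542], [0.0, 0.0, 1.0]], 'world_from_camera': [[-0.0286, 0.9801, -0.1962, 0.241], [-0.9996, -0.028, 0.0058, -0.1034], [0.0002, 0.1963, 0.9805, 1.5431], [0.0, 0.0, 0.0, 1.0]]}
mister [([212.6, 315.8], 0.91), ([247.8, 384.8], 0.7), ([280.7, 317.2], 0.68)]
cap_top [([189.1, 319.0], 0.6), ([264.7, 322.0], 0.53), ([238.3, 401.7], 0.42)]
switch [([200.7, 140.8], 0.76), ([148.7, 182.2], 0.45)]
paddle_pad [([205.9, 127.2], 0.96), ([139.9, 254.0], 0.39), ([188.4, 317.5], 0.3)]
paddle_hinge [([181.3, 139.2], 0.74)]
marker [([196.9, 238.7], 0.86)]
side {'camera_matrix': [[440.3459, 0.0, 255.8235], [0.0, 440.3459, 194.6899], [0.0, 0.0, 1.0]], 'world_from_camera': [[-0.9455, 0.2599, -0.196, 0.2498], [-0.3252, -0.7295, 0.6017, 0.676], [0.0134, 0.6327, 0.7743, 1.0868], [0.0, 0.0, 0.0, 1.0]]}
mister [([165.7, 277.3], 0.78), ([127.0, 339.7], 0.75), ([187.2, 352.3], 0.56)]
cap_top [([149.1, 348.1], 0.63), ([130.2, 268.8], 0.51), ([90.1, 338.7], 0.45)]
switch [([339.9, 175.6], 0.83)]
paddle_pad [([338.7, 189.6], 0.87), ([195.5, 244.9], 0.17)]
paddle_hinge [([315.0, 158.7], 0.65)]
marker [([229.6, 233.4], 0.77)]
{'time': 0.7, 'qpos': array([-1.34598990e+00,  2.86289222e-01,  1.57668713e+00,  4.27868427e-05,
        1.27860674e+00, -1.49974131e-01]), 'dq': array([-0.00037981,  0.00081142,  0.00180585, -0.00036397,  0.00054956,
       -0.00018345]), 'joint_efforts': array([ 1.23944392e-03, -4.05820262e+01, -2.92858887e+01, -8.11277778e-05,
        4.40788544e-04, -7.27808725e-06]), 'eef_pos': array([ 0.2471476 , -0.62811749,  0.23133904]), 'tcp_rot': array([ 0.69474341,  0.13172369, -0.69471421,  0.13172936]), 'contact_force': array([-0.76388292, -0.71058663,  0.32802905]), 'wrist_torque': array([-0.03245003,  0.02288082, -0.02201475]), 'opening': 0.9993050832645547}
```

```bash
python3 -c "
import cv2
for c in ['top','side']:
    i=cv2.imread(f'pics/{c}0.png'); cv2.imwrite(f'pics/{c}0b.png',cv2.resize(i,(798,598),interpolation=cv2.INTER_CUBIC))"
```

```text
(no output)
```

View pics/top0b.png

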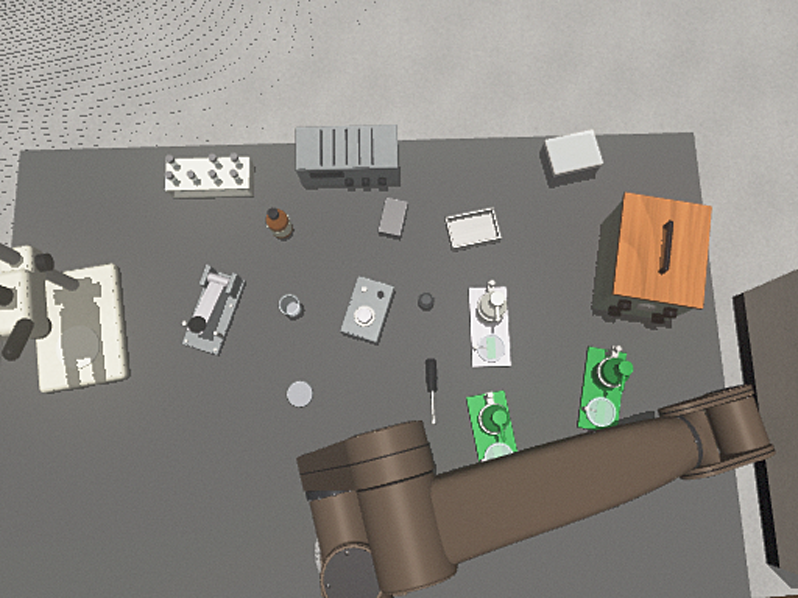

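View pics/side0b.png

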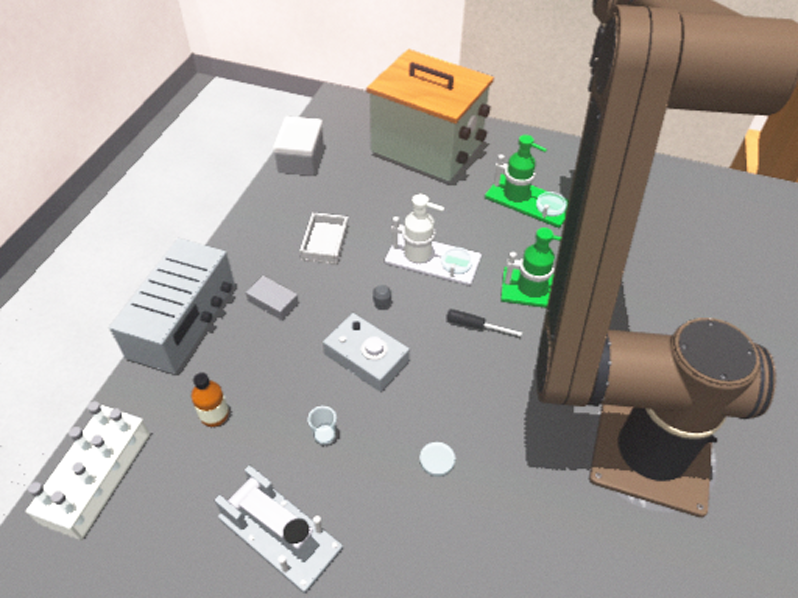

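The white mister is at about (row 210, col 315) in the top view. The switch is at (200, 140), with its pad end toward the robot, and the marker box sits between them. The green misters are decoys. Next I'll localise the cap and pad.

```bash
cat > h.py <<'E'
from plant import sensors, optics, ctrl
import numpy as np
from scipy.spatial.transform import Rotation as R
def ray(c,rc):
    m=optics.camera_model(c);K=np.array(m["camera_matrix"]);T=np.array(m["world_from_camera"])
    p=np.linalg.solve(K,[rc[1],rc[0],1]); d=T[:3,:3]@np.array([p[0],-p[1],-p[2]])
    return T[:3,3],d/np.linalg.norm(d)
def onz(c,rc,z):
    o,d=ray(c,rc); return o+d*(z-o[2])/d[2]
def tri(a,b):
    A=0;B=0
    for c,rc in (("top",a),("side",b)):
        o,d=ray(c,rc);P=np.eye(3)-np.outer(d,d);A=A+P;B=B+P@o
    return np.linalg.solve(A,B)
def proj(c,p):
    m=optics.camera_model(c);K=np.array(m["camera_matrix"]);T=np.array(m["world_from_camera"])
    q=np.linalg.inv(T)@np.r_[p,1];v=K@np.array([q[0],-q[1],-q[2]]);return (v[:2]/v[2])[::-1]
E
python3 - <<'E'
from h import *
np.set_printoptions(precision=4,suppress=True)
for n,a,b,z in [("cap",(189.1,319),(130.2,268.8),.166),("mister",(212.6,315.8),(165.7,277.3),0),("pad",(205.9,127.2),(338.7,189.6),.089),("switch",(200.7,140.8),(339.9,175.6),0),("hinge",(181.3,139.2),(315,158.7),.055),("marker",(196.9,238.7),(229.6,233.4),0)]:
    print(n,tri(a,b),onz("top",a,z),onz("side",b,z))
Rm=R.from_quat(sensors.get_state()["tcp_rot"]).as_matrix();print(Rm)
E
python3 - <<'E'
import cv2
t=cv2.imread('pics/top0.png');s=cv2.imread('pics/side0.png')
def c(i,r,k,n,f=8): cv2.imwrite(n,cv2.resize(i[r-35:r+35,k-45:k+45],None,fx=f,fy=f,interpolation=cv2.INTER_CUBIC))
c(t,203,315,'pics/tm.png');c(t,200,138,'pics/ts.png');c(s,150,275,'pics/sm.png');c(s,338,180,'pics/ss.png')
a=[cv2.imread(f'pics/{n}.png') for n in('tm','ts','sm','ss')]
import numpy as np
cv2.imwrite('pics/crops.png',cv2.resize(np.vstack([np.hstack(a[:2]),np.hstack(a[2:])]),(770,598)))
E
```

```text
cap [ 0.5347 -0.3054  0.1562] [ 0.5358 -0.3038  0.166 ] [ 0.5285 -0.2947  0.166 ]
mister [ 0.4899 -0.3104  0.0018] [ 0.4828 -0.3112  0.    ] [ 0.4977 -0.3123  0.    ]
pad [0.5085 0.358  0.0916] [0.5114 0.3593 0.089 ] [0.5067 0.3571 0.089 ]
switch [ 0.555   0.3408 -0.0053] [0.5462 0.3376 0.    ] [0.5614 0.343  0.    ]
hinge [0.6034 0.324  0.0757] [0.6071 0.3297 0.055 ] [0.612  0.3169 0.055 ]
marker [ 0.5501 -0.0266 -0.0124] [ 0.5502 -0.0269  0.    ] [ 0.5442 -0.0186  0.    ]
[[ 0.      0.3661 -0.9306]
 [-0.     -0.9306 -0.3661]
 [-1.      0.     -0.    ]]
```

View pics/crops.png

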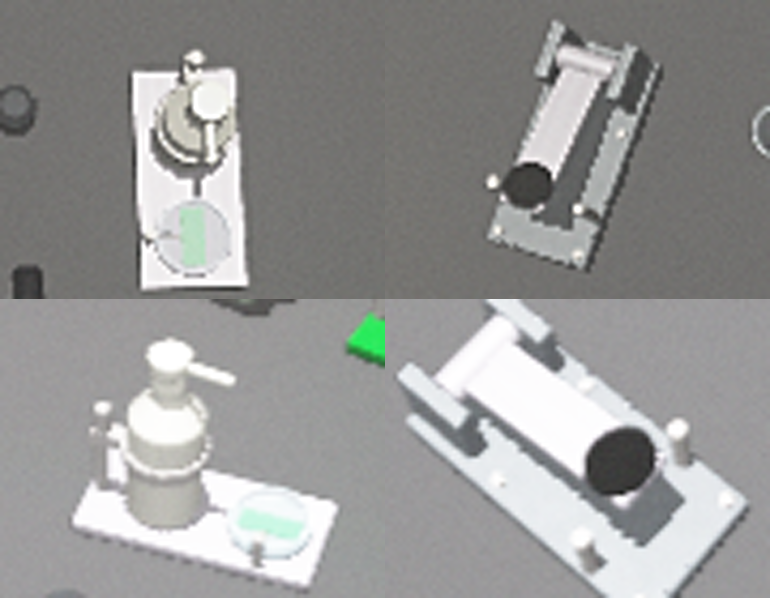

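Run:
```python
from h import *
np.set_printoptions(precision=4,suppress=True)
for n,a,b,z in [("cap",(191.9,319.1),(127,269.7),.166),("pad",(208.5,126.2),(340.7,189.9),.089)]:
    print(n,tri(a,b),onz("top",a,z),onz("side",b,z))
for n,p,(r0,c0) in [("postL",(492-385,181),(165,93)),("postR",(578-385,208),(165,93))]:
    print(n,onz("top",(r0+p[1]/4.275,c0+p[0]/4.275),.0625))
for n,p in [("postA",(678-385,426-299)),("postB",(583-385,535-299))]:
    print(n,onz("side",(303+p[1]/4.275,135+p[0]/4.275),.0625))
print(proj("top",np.array([.53,-.305,.166])))
```

```text
cap [ 0.5267 -0.3025  0.1723] [ 0.5263 -0.3036  0.166 ] [ 0.5303 -0.3095  0.166 ]
pad [0.5027 0.3619 0.0913] [0.5023 0.3624 0.089 ] [0.5042 0.3612 0.089 ]
postL [0.5121 0.4002 0.0625]
postR [0.4872 0.3279 0.0625]
postA [0.4883 0.3243 0.0625]
postB [0.5125 0.3967 0.0625]
[190.7945 319.4644]
```

Call:
{"api": "arm_command", "payload": {
  "increments": [
    [[0,-0.8,-1.5,0],[0,-1.6,-3.1,0],[0,-1.6,-3.1,0],[0,-1.6,-3.1,0],[0,-1.6,-3.1,0],[0,-1.6,-3.1,0],[0,-1.6,-3.1,0],[0,-1.6,-3.1,0],[0,-1.6,-3.1,0],[0,-1.6,-3.1,0],[0,-1.6,-3.1,0],[0,-1.6,-3.1,0],[0,-0.8,-2,0],[0,0,0,0],[0,0,0,0]]
  ],
  "grip": 0
}}

```text
time: 2.58
eef_pos: [0.5263, -0.3123, 0.2312]
tcp_rot: [-0.695, -0.132, 0.695, -0.132]
contact_force: [0.6, 0.1, 0.2]
opening: 0.002
```

Call:
{"api": "arm_command", "payload": {
  "increments": [
    [[1.5,-0.5,-0.4,0],[2,0,0,0],[1,0,0,0],[0,0,0,0],[0,0,0,0]]
  ]
}}

```text
time: 3.2
eef_pos: [0.5288, -0.306, 0.1867]
tcp_rot: [0.695, 0.131, -0.695, 0.132]
contact_force: [0.9, -0.8, 0.8]
opening: 0.003
```

Run:
```python
from h import *
import cv2
s=sensors.get_state();print(s["eef_pos"])
a=[]
for c in("top","side"):
    i=optics.read_camera(c);p=proj(c,s["eef_pos"]);q=proj(c,np.array([.528,-.306,.166]));print(c,p,q)
    r,k=q.astype(int); a.append(cv2.resize(i[r-40:r+40,k-25:k+25] if 0 else i[r-35:r+35,k-35:k+35],(399,399),interpolation=cv2.INTER_CUBIC))
cv2.imwrite("pics/p1.png",np.hstack(a))
```

```text
[ 0.52884328 -0.30601006  0.186664  ]
top [189.81529772 320.63612565] [191.37198264 319.79700814]
side [122.73919053 270.07813673] [127.88933015 270.07959253]
```

View pics/p1.png

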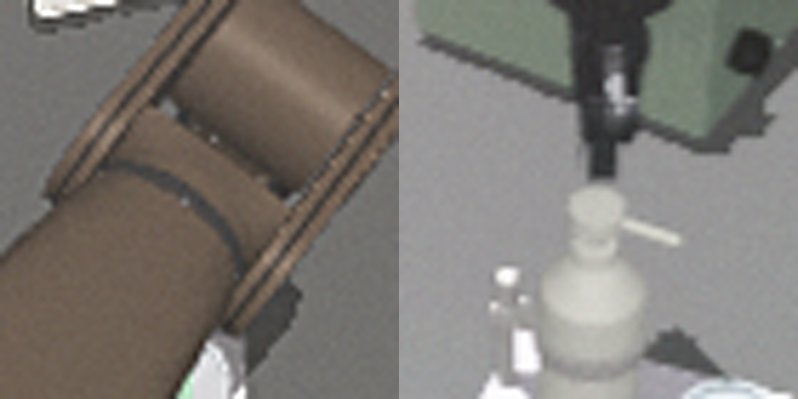

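The side view shows the closed fingertips centred directly above the white cap, whose centre is at about (128, 270). Pressing now.

Call:
{"api": "arm_command", "payload": {
  "increments": [
    [[1,0,0,0],[0.7,0,0,0],[0.4,0,0,0],[0.3,0,0,0],[0.3,0,0,0],[0.2,0,0,0],[0,0,0,0],[0,0,0,0]]
  ]
}}

```text
time: 4.3
eef_pos: [0.5287, -0.3057, 0.1577]
tcp_rot: [-0.695, -0.132, 0.695, -0.132]
contact_force: [-2.0, 2.8, 4.7]
opening: -0.002
```

Call:
{"api": "arm_command", "payload": {
  "increments": [
    [[0.1,0,0,0],[0.1,0,0,0],[0,0,0,0],[0,0,0,0]]
  ]
}}

```text
time: 4.8
eef_pos: [0.5288, -0.3057, 0.1561]
tcp_rot: [0.695, 0.132, -0.695, 0.132]
contact_force: [-3.4, 2.1, 7.4]
opening: 0.002
```

Call:
{"api": "arm_command", "payload": {
  "increments": [
    [[0.1,0,0,0],[0.1,0,0,0],[0,0,0,0],[0,0,0,0]]
  ]
}}

```text
time: 5.3
eef_pos: [0.5288, -0.3058, 0.156]
tcp_rot: [-0.695, -0.132, 0.695, -0.132]
contact_force: [-5.0, 5.1, 14.1]
opening: -0.001
```

The force climbs while the position stays fixed, so the cap is at its stop. I'll raise the arm and check that the cap springs back.

Call:
{"api": "arm_command", "payload": {
  "increments": [
    [[-0.5,0,0,0],[-1,0,0,0],[-2,0,0,0],[-2.5,0,0,0],[-2,0,0,0],[0,0,0,0],[0,0,0,0]]
  ]
}}

```text
time: 6.18
eef_pos: [0.5283, -0.3054, 0.2325]
tcp_rot: [-0.694, -0.132, 0.695, -0.131]
contact_force: [-1.0, 0.5, -0.7]
opening: 0.006
```

Run:
```python
from h import *
import cv2
i=optics.read_camera("side");cv2.imwrite("pics/p2.png",cv2.resize(i[93:163,235:305],(399,399),interpolation=cv2.INTER_CUBIC))
print(sensors.get_state()["eef_pos"])
```

```text
[ 0.52811058 -0.30530704  0.23197132]
```

View pics/p2.png

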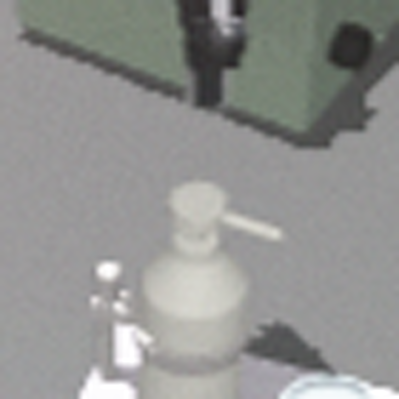

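The picture shows the cap back up, with its top at about row 127.7 as before. Next I'll move to a point above the pad.

Call:
{"api": "arm_command", "payload": {
  "increments": [
    [[0,-2,-0.7,0],[0,-3.9,-1.36,0],[0,-3.9,-1.36,0],[0,-3.9,-1.36,0],[0,-3.9,-1.36,0],[0,-3.9,-1.36,0],[0,-3.9,-1.36,0],[0,-3.9,-1.36,0],[0,-3.9,-1.36,0],[0,-3.9,-1.36,0],[0,-3.9,-1.36,0],[0,-3.9,-1.36,0],[0,-3.9,-1.36,0],[0,-3.9,-1.36,0],[0,-3.9,-1.36,0],[0,-3.9,-1.36,0],[0,-2,-0.7,0],[0,-0.6,-0.1,0],[0,0,0,0],[0,0,0,0]]
  ]
}}

```text
time: 8.72
eef_pos: [0.5016, 0.3606, 0.2334]
tcp_rot: [-0.695, -0.131, 0.695, -0.131]
contact_force: [-0.0, -0.6, -0.1]
opening: 0.002
```

Call:
{"api": "arm_command", "payload": {
  "increments": [
    [[2,0,0,0],[3,0,0,0],[3,0,0,0],[2.5,0,0,0],[1.3,0,0,0],[0,0,0,0],[0,0,0,0]]
  ]
}}

```text
time: 9.6
eef_pos: [0.5022, 0.3619, 0.1164]
tcp_rot: [0.695, 0.132, -0.694, 0.131]
contact_force: [0.4, -0.1, -0.0]
opening: 0.002
```

Run:
```python
from h import *
import cv2
s=sensors.get_state();print(s["eef_pos"])
a=[]
for c in("top","side"):
    i=optics.read_camera(c);p=proj(c,s["eef_pos"]);q=proj(c,np.array([.502,.362,.089]));print(c,p,q)
    r,k=q.astype(int); a.append(cv2.resize(i[r-35:r+35,k-35:k+35],(399,399),interpolation=cv2.INTER_CUBIC))
cv2.imwrite("pics/p3.png",np.hstack(a))
```

```text
[0.50218356 0.36190694 0.11641669]
top [207.17454299 123.84343011] [208.56978481 126.32602546]
side [336.71067489 189.31210822] [341.34778091 190.60488199]
```

View pics/p3.png

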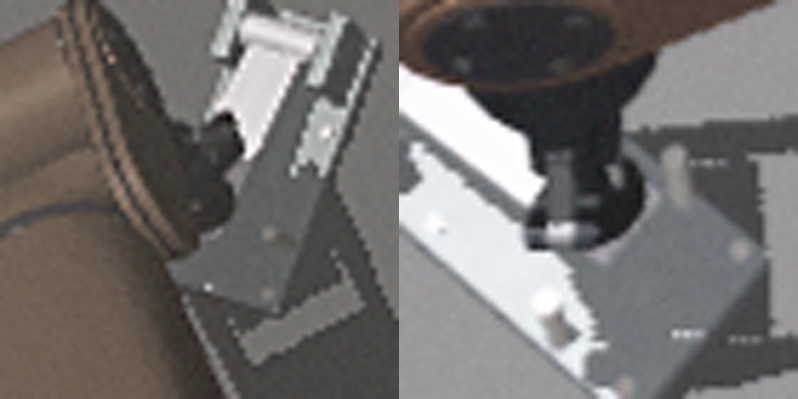

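The fingers are over the pad and between the posts. I'll lower gently, first to just above level.

Call:
{"api": "arm_command", "payload": {
  "increments": [
    [[1,0,0,0],[1,0,0,0],[0.6,0,0,0],[0.5,0,0,0],[0.5,0,0,0],[0.5,0,0,0],[0.4,0,0,0],[0,0,0,0],[0,0,0,0]]
  ]
}}

```text
time: 10.82
eef_pos: [0.5015, 0.3619, 0.0706]
tcp_rot: [0.695, 0.132, -0.695, 0.132]
contact_force: [-2.3, 1.1, 3.9]
opening: 0.002
```

Call:
{"api": "arm_command", "payload": {
  "increments": [
    [[0.4,0,0,0],[0.4,0,0,0],[0,0,0,0],[0,0,0,0],[0,0,0,0],[0,0,0,0],[0,0,0,0],[0,0,0,0]]
  ]
}}

```text
time: 11.82
eef_pos: [0.5015, 0.3619, 0.0624]
tcp_rot: [0.695, 0.132, -0.695, 0.132]
contact_force: [-3.3, 3.4, 4.5]
opening: -0.001
```

Run:
```python
from h import *
import cv2
s=sensors.get_state();print(s["eef_pos"],s["contact_force"],s["dq"])
i=optics.read_camera("side");r,k=proj("side",s["eef_pos"]).astype(int)
a=cv2.resize(i[max(r-45,0):r+35,k-45:k+35],(480,480),interpolation=cv2.INTER_CUBIC)
cv2.imwrite("pics/p4.png",a)
f=optics.read_camera("side");cv2.imwrite("pics/p5.png",f)
print([(d["at"],d["conf"]) for d in optics.place_of("side","paddle_pad")][:2], proj("side",np.array([.501,.363,.0625])))
```

```text
[0.50148671 0.36185949 0.06240899] [-3.29383708  3.37041549  4.46406025] [ 0.00076672  0.00012408 -0.00017936 -0.00020122 -0.00014873  0.00221218]
[([346.2, 193.8], 0.8)] [346.12800085 191.96588937]
```

View pics/p4.png

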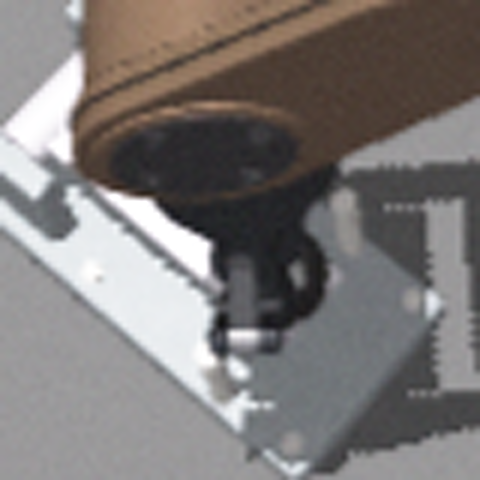

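View pics/p5.png

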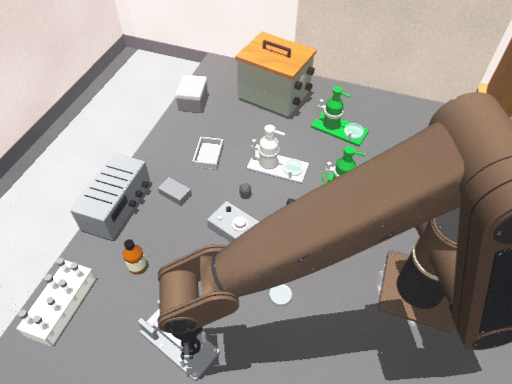

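Run:
```python
from h import *
import cv2
s=sensors.get_state();e=s["eef_pos"];Rm=R.from_quat(s["tcp_rot"]).as_matrix()
i=cv2.imread("pics/p5.png")
r0,k0=301,142
b=cv2.resize(i[r0:r0+80,k0:k0+90],None,fx=7,fy=7,interpolation=cv2.INTER_CUBIC)
def dot(p,c,t=""):
    r,k=proj("side",p);q=(int((k-k0+.5)*7),int((r-r0+.5)*7));cv2.circle(b,q,3,c,-1);cv2.putText(b,t,q,0,.5,c,1)
dot(e,(0,0,255),"T")
for n in(-.0145,.0145): dot(e+Rm[:,1]*n,(0,255,255),"y")
for n in(.019,.073): dot(e-Rm[:,0]*n,(0,255,0),"u")
for p in([.5123,.3985,.0625],[.4877,.326,.0625]): dot(np.array(p),(255,0,0),"P")
for a in np.linspace(0,6.28,24): dot(np.array([.500+.02*np.cos(a),.362+.02*np.sin(a),.0625]),(255,0,255))
cv2.imwrite("pics/p6.png",b)
```

```text
(no output)
```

View pics/p6.png

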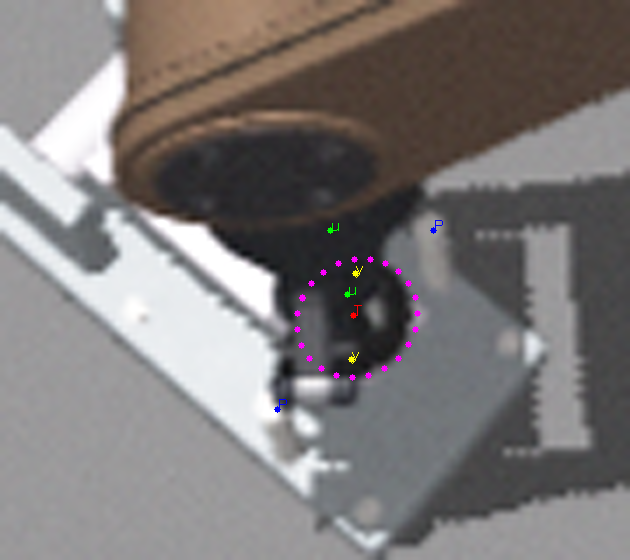

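The drawn level-pad outline and the post tops match the picture, and the fingertips are on the pad. The bright part beside the post is a finger-linkage knuckle, higher up. The arm is still, at z = 62.4 mm and about 4.5 N vertical, so I'm handing it in.

Run:
```python
from h import *
s=sensors.get_state();print(s["time"],s["eef_pos"],s["contact_force"])
print(ctrl.sign_off())
```

```text
11.975 [0.50151499 0.36186413 0.0624152 ] [-3.10134361  2.3647942   4.95784387]
the job is handed in; nothing more can be done
None
```

I pressed the white mister's cap fully down and let it spring back up. Then I pressed the stimulator's pad to level and handed the job in at about 12 s, still holding it there.

- **Cap:** it reached its stop, since the TCP height stayed at 156 mm while the force rose from 7 to 14 N. The side picture afterwards showed the cap back at its rest height.
- **Paddle:** the last reading was a TCP height of 62.4 mm against 62.5 mm for level, with about 5 N upward on the tool, as expected at level. The pad's outline and the post tops in the last side picture matched the level position. I never went below level, so the paddle was kept off its stop.
- **Sideways force:** it read 2–3 N per axis while pressing. I put this down to friction on the pad, because the cap press showed a similar reading.
- **Bystanders and plunger:** I did not measure these afterwards. The transit to the pad was at about 232 mm, well above them, and only the cap and the pad were touched. The last side picture showed nothing out of place, but the arm hides the beaker and most of the screwdriver.
- **Top camera:** the arm blocked its view at both pressing points, so the close checks rest on the side camera and the arm's own readings.

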